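Proof-load the toy truck's hitch on the spring pull gauge

TASK

Two toys are waiting on spring pull gauges at the toymaker's bench, and the glued hitch of the log truck must be proved. Draw the wooden handle of the truck's gauge straight out until its pointer stands between the jaws of the brass clip, hold it there for two seconds, then lead the handle fully home by hand without letting it snap back, and only then let go. Leave the boat's gauge alone.

Things in the scene. Friction and masses are not known exactly. Their poses are not given: they have to be found in the camera images.
- truck_grip (a point): Centre of the wooden handle of the gauge that holds the log truck, 60 mm above the bench; x level, from handle to truck. Bar 22 mm thick along x, 90 long along y, 34 high, on a 14 x 24 mm neck; below it a 12 mm rod, top 28 mm up, runs to the channel, which begins 59 mm behind the bar. Grip it from above, a finger on its near and one on its far side. It slides only along x: pull to -x.
- truck_slide (a joint): Travel of that handle, its rod and its pointer (one piece, 0.25 kg): 0 home, grows as pulled to -x, stop at 0.095 m. The pointer, a 6 mm steel tab, stands 22 mm out of the slotted aluminium channel (135 long, 50 wide, top 50 mm above the bench), always 175 mm from the handle's centre towards +x. The spring pulls it home with 3.5 N at home and 1.4 N more per 10 mm.
- truck_clip: Brass saddle clip fixed on the channel of the truck's gauge, the mark for the pull: two jaws either side of the slot, 20 mm apart, each 12 mm along x, 16 along y and 16 high, so that the pointer can stand between them. Origin midway between the jaws, at the channel's top; axes as the handle. It lies 40 to 70 mm from the home pointer to -x, differently each time.
- boat_grip (a point): Centre of the handle of the other gauge, alike but for the toy at its far end, a wooden boat with funnel and mast. It has a brass clip of its own. To be left alone. Either gauge may be on the left; both are fixed to the bench.

How it is judged:
By the outcome, as a careful person would: the job done as asked, in the order asked, and still so for the second after the job is handed in, with the robot touching nothing.
It also fails if it takes over 40 s, if anything falls off the work surface, if the arm or the gripper's body presses on something with over 40 N, if the wrist force passes 120 N, or if a joint passes its speed limit or range.

ROBOT

A 6-joint arm with a two-finger parallel gripper is mounted at the origin on the work surface. World frame = base frame: x ahead of the robot, y to its left, z up, the work surface at z = 0. Lengths are in mm, angles in degrees, forces in N, time in s.
With the tool pointing down it reaches from about 300 to 850 mm from the base axis. Payload 4.2 kg.
Tool frame: the origin (TCP) lies between the finger pads; the fingertips stand 11 mm ahead of it and the grasp point (between the pads) lies 8 mm behind it (env.tips_ahead is the distance from the TCP to the fingertips, in mm); z points along the fingers, y is the line along which they close (so a half turn about z gives the same grasp; the last joint's range is limited). The gripper opens to 91 mm and grips with 3 to 60 N. Pads are 32 mm wide; open, the fingers measure 118 mm over their backs; the gripper's body (76 mm by 178 mm) begins 60 mm behind the grasp point.
Start: joints at [63.484, 18.312, 89.639, -0, 72.044, -1.146], TCP at [246.375, 519.559, 224.976] pointing down, gripper open.
Joint ranges: [-177.97, 177.97], [-48.28, 115.42], [12.27, 149.76], [-77.06, 257.06], [2.81, 150.46], [-146.56, 146.56]. Speed limits (degrees/s): [147.25, 147.25, 180, 180, 180, 180].

INTERFACE

Orientations are given as [roll, pitch, yaw] about the fixed x, y, z axes, in that order (R = Rz(yaw) Ry(pitch) Rx(roll)).
In Python, from workcell import env, cams gives the robot as it stands.
- The arm moves only by the tool step_arm, never from a script. Its arguments are lists of equal length, an entry for each row: "linear": the shift along the tool's x, y, z in units of 30 cm (1.0 is 30 cm), a list of three; "turn": the turn about the tool's z in units of 360 degrees (1.0 is 360 degrees). In form: {"linear": [[tx, ty, tz], ...], "turn": [turn, ...]}. A call has 1 to 20 rows; each row is the pose to reach, as a shift and turn from the pose commanded when the call began, along the tool's axes at that moment, turning the shorter way round; what a row does not reach only later rows make up. A row lasts 1/8 s, in which the tool goes at most 62.5 mm and 10.7 degrees, less where a joint would pass 70% of its speed; a pose out of reach is approached as far as the arm can. A call with a number of a shift or a turn outside -1 to 1 is refused whole. A call with a gripper value outside its range is refused whole. "fingers" is the closure, from -1 (fully open) to 1 (shut), so that 0 is half open, set as the call begins (left out, the last holds). The fingers move at their own pace and stop on an object; "force" is the grip in N (left out, the last holds). Time passes only in rows, so rows that repeat a pose let the fingers close. It gives the time, the measured TCP pose, the force, the opening and the grip force at its end, in the units of the state.
- env.state(): the state, without advancing time (a new reading comes with each control period).
- cams.grab_frame(name): name is "side" or "top"; returns a dict with "color" (384x512x3 uint8, blue, green, red), "fx", "fy", "cx", "cy" (pixels), "extrinsics" (4x4, takes a point from camera to world coordinates). Camera axes: x right, y down, z forward; pixel columns grow to the right and rows downward; lengths in mm; the calibration is good to about 2 mm. A picture is of the moment at which its call begins. There is no depth.
- env.job_done(): hands the job in; it is judged then, once.
The state is a dict: "time_s": time; "qpos": joint angles; "qvel": joint speeds; "effort": joint torques, N m; "ee_pos": TCP position; "ee_rot": TCP orientation; "force": force on the tool from outside, world axes, zero at the start; "torque": the same for the moment, N m; "gripper_width": finger opening in mm; "gripper_force": force on a finger pad.
Only numpy, scipy, OpenCV 4.12 (cv2) and the standard library are available. Lean on these libraries where they do the work, as an engineer would, in place of code of your own. Each camera call takes 0.05 s, during which the arm holds its last target. There are 200 camera calls.

## Working session

There is one attempt and no reset: what is moved stays moved. The work goes in short steps, Python scripts to look and compute and a tool call to move; the robot and the scene stay as the last step left them, time stands still between calls to the robot, and variables do not carry over. Pictures are saved under pics/ and viewed, at most 10 in all, crops included, and the job is handed in when it is done.

Besides the shell and the picture viewer there is one more tool, called after "Emit:" as name(argument=value, ...) on one line, values as JSON. step_arm: Moves the arm, as the interface text tells. Its arguments: {"type":"object","properties":{"linear":{"type":"array"},"turn":{"type":"array"},"fingers":{"type":"number"},"force":{"type":"number"}},"required":["linear","turn"]}

```bash
mkdir -p pics
python3 - <<'E'
from workcell import env,cams
import cv2,numpy as np
for n in("top","side"):
    f=cams.grab_frame(n); cv2.imwrite(f"pics/{n}0.png",f["color"])
    print(n,f["fx"],f["fy"],f["cx"],f["cy"],np.round(f["extrinsics"],3).tolist())
s=env.state();print(s["ee_pos"],s["ee_rot"],s["time_s"],s["gripper_width"])
E
```

```text
top 481.21811400973127 481.21811400973127 255.81708785931113 196.19263714950517 [[-0.02, -0.984, 0.177, 426.581], [-1.0, 0.019, -0.005, -5.101], [0.001, -0.177, -0.984, 1102.566], [0.0, 0.0, 0.0, 1.0]]
side 410.0726124435916 410.0726124435916 256.534574455366 197.78594187766146 [[0.921, -0.28, 0.272, 396.223], [-0.39, -0.691, 0.609, -510.99], [0.017, -0.666, -0.746, 685.091], [0.0, 0.0, 0.0, 1.0]]
[246.17882869 519.17893124 224.24136605] [-1.79914362e+02 -1.13559639e-03  1.54630983e+02] 0.1 91.20720119315254
```

View pics/top0.png

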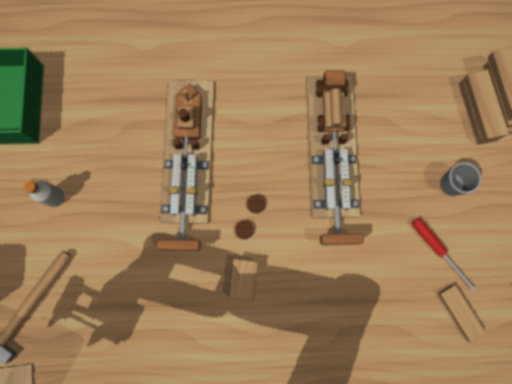

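View pics/side0.png

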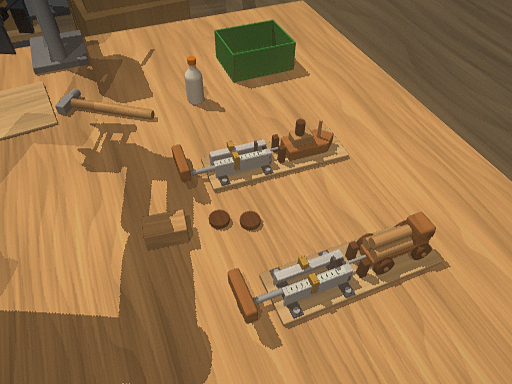

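The truck is on the right in the top view, with its handle at about (342,239) and its clip near (338,181). In the side view it is the nearer gauge, with its handle at about (243,295).

```bash
cat > h.py <<'E'
from workcell import env,cams
import cv2,numpy as np
def ray(f,u,v,z):
    E=np.array(f["extrinsics"]);d=E[:3,:3]@[(u-f["cx"])/f["fx"],(v-f["cy"])/f["fy"],1];o=E[:3,3]
    return o+d*(z-o[2])/d[2]
def proj(f,p):
    E=np.array(f["extrinsics"]);c=E[:3,:3].T@(np.array(p)-E[:3,3])
    return np.array([f["fx"]*c[0]/c[2]+f["cx"],f["fy"]*c[1]/c[2]+f["cy"]])
def blobs(f,box,lo,hi,amin):
    x0,y0,x1,y1=box;m=cv2.inRange(cv2.cvtColor(f["color"][y0:y1,x0:x1],cv2.COLOR_BGR2HSV),lo,hi)
    n,_,st,c=cv2.connectedComponentsWithStats(m)
    cs,_=cv2.findContours(m,0,2)
    return [(cv2.contourArea(k),np.array(cv2.minAreaRect(k)[0])+[x0,y0],cv2.minAreaRect(k)[1:],cv2.boxPoints(cv2.minAreaRect(k))+[x0,y0]) for k in cs if cv2.contourArea(k)>=amin]
E
python3 - <<'E'
from h import *
t=cams.grab_frame("top");s=cams.grab_frame("side")
a=cv2.resize(t["color"][130:255,300:380],None,fx=4.6,fy=4.6,interpolation=2)
b=cv2.resize(s["color"][235:330,220:370],None,fx=2.6*1,fy=2.6,interpolation=2)
c=np.zeros((max(a.shape[0],b.shape[0]),a.shape[1]+b.shape[1],3),np.uint8);c[:a.shape[0],:a.shape[1]]=a;c[:b.shape[0],a.shape[1]:]=b
cv2.imwrite("pics/crop1.png",c);print(c.shape)
hsv=cv2.cvtColor(t["color"],cv2.COLOR_BGR2HSV);print(hsv[239,325:360:8].tolist(),hsv[250,342],hsv[181,325:350].tolist())
for bl in blobs(t,(310,225,372,252),(0,130,60),(12,255,200),40):
    print(bl[0],bl[1],bl[2],ray(t,*bl[1],77),[ray(t,*q,77).round(1).tolist()[:2] for q in bl[3]])
E
```

```text
(575, 758, 3)
[[12, 147, 154], [12, 147, 151], [13, 149, 149], [12, 149, 147], [12, 152, 143]] [ 15 117 178] [[20, 133, 140], [21, 138, 161], [20, 139, 172], [19, 143, 177], [19, 143, 176], [19, 147, 175], [19, 149, 175], [19, 149, 173], [19, 139, 161], [20, 117, 126], [20, 57, 90], [30, 17, 74], [20, 31, 75], [16, 69, 85], [17, 82, 99], [16, 61, 117], [17, 40, 129], [17, 58, 131], [18, 114, 141], [19, 145, 160], [18, 148, 172], [19, 150, 173], [19, 149, 173], [19, 150, 173], [19, 151, 165]]
```

View pics/crop1.png

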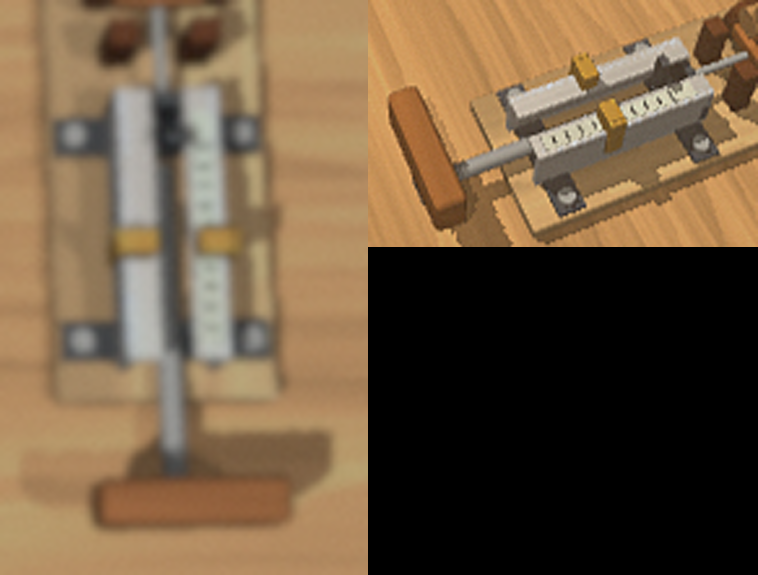

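Run:
```python
from h import *
t=cams.grab_frame("top");s=cams.grab_frame("side")
B={}
for nm,box,lo,hi,z in(("handle",(312,228,370,252),(5,130,60),(14,255,200),77),("brass",(322,172,356,192),(14,150,120),(30,255,255),66)):
  for bl in blobs(t,box,lo,hi,12):
    print(nm,bl[0],bl[1],bl[2],ray(t,*bl[1],z).round(1),[ray(t,*q,z).round(1).tolist()[:2] for q in bl[3]])
for nm,box,lo,hi in(("handle",(225,260,262,325),(3,130,40),(14,255,220)),("brass",(295,250,322,290),(15,170,100),(30,255,255))):
  for bl in blobs(s,box,lo,hi,12): print("side",nm,bl[0],bl[1],ray(s,*bl[1],60).round(1))
hs=cv2.cvtColor(t["color"],cv2.COLOR_BGR2HSV)
print(hs[178:188,324:354,0].tolist());print(hs[178:188,324:354,1].tolist())
print(t["color"][148:166,332:344].mean(2).astype(int))
```

```text
handle 392.5 [341.06265831 238.13050938] ((10.848249435424805, 42.09944152832031), 88.31531524658203) [ 516.4 -190.2   77. ] [[527.5, -145.4], [528.4, -235.5], [505.3, -234.8], [504.4, -145.1]]
side handle 736.5 [242.41379547 295.46552277] [ 515.8 -195.1   60. ]
side brass 46.0 [313.7307682  278.15384483] [ 643.1 -211.5   60. ]
side brass 46.0 [301.69999981 261.40000057] [ 639.4 -172.7   60. ]
[[17, 17, 15, 21, 21, 19, 17, 18, 18, 18, 21, 24, 23, 18, 16, 16, 16, 25, 33, 37, 34, 30, 28, 28, 18, 17, 16, 17, 16, 17], [18, 21, 20, 19, 19, 18, 19, 18, 19, 18, 20, 21, 10, 14, 18, 17, 18, 17, 20, 20, 19, 19, 19, 19, 18, 17, 18, 18, 17, 17], [19, 21, 21, 20, 20, 20, 19, 19, 19, 20, 20, 17, 20, 13, 16, 16, 16, 16, 18, 18, 18, 18, 19, 19, 19, 19, 18, 18, 18, 17], [19, 21, 21, 20, 20, 19, 19, 19, 19, 19, 19, 19, 8, 20, 15, 16, 17, 17, 16, 18, 19, 19, 19, 19, 19, 19, 19, 19, 18, 17], [19, 20, 20, 21, 20, 19, 19, 19, 19, 19, 19, 16, 24, 17, 17, 16, 17, 16, 17, 18, 19, 19, 19, 19, 19, 19, 19, 19, 18, 18], [19, 19, 20, 20, 20, 19, 19, 19, 19, 19, 18, 18, 20, 13, 17, 17, 17, 16, 17, 18, 20, 20, 20, 
[... 2073 characters left out ...]
 60  61  64  75 113 151 171 176 176]
 [134  92  55  43  44  48  64 107 147 169 177 177]
 [136  93  51  33  30  38  60 103 145 170 181 181]
 [143 100  56  34  34  40  62 100 141 167 178 185]
 [144 103  63  39  37  43  62  96 131 156 172 182]
 [139  99  60  42  41  48  60  82 109 135 155 174]
 [133  97  59  40  45  55  63  72  93 114 139 166]
 [136  98  61  45  52  66  68  73  85 105 131 162]
 [140 106  66  47  53  62  64  73  90 110 133 155]
 [147 112  67  42  44  45  54  76 106 131 140 151]
 [156 118  72  40  38  40  52  87 126 149 157 161]
 [160 123  78  50  43  48  66 100 137 161 171 177]
 [162 129  86  63  57  62  79 112 142 162 175 179]
 [163 134 100  77  69  70  87 117 145 161 169 169]]
```

Emit:
step_arm(linear=[[-0.7,-0.7,0],[-0.7,-0.7,0],[-0.7,-0.7,0],[-0.7,-0.7,0],[-0.7,-0.7,0],[-0.7,-0.7,0],[-0.7,-0.7,0],[-0.7,-0.7,0]], turn=[0.1795,0.1795,0.1795,0.1795,0.1795,0.1795,0.1795,0.1795], fingers=-0.4, force=25)

```text
time_s: 1.3
ee_pos: [346.0, 240.2, 225.0]
ee_rot: [180.0, -0.0, 90.2]
force: [0.5, -0.1, -0.2]
gripper_width: 63.8
gripper_force: 0.0
```

Run:
```python
from h import *
t=cams.grab_frame("top");s=cams.grab_frame("side")
print(ray(t,338.3,182,66),ray(t,329.5,182.3,66),ray(t,347.7,181.8,66))
# triangulate: handle centre (z=60), jaws centre (z~58) in side
print(proj(s,(517,-190,60)),proj(s,(642,-190,58)))
print(env.state()["ee_pos"],env.state()["ee_rot"])
```

```text
[ 640.9439344  -192.43442794   66.        ] [ 640.65001281 -173.03527683   66.        ] [ 640.98738527 -213.14769631   66.        ]
[241.9388164  292.70828198] [307.31203879 269.1675649 ]
[345.95652604 240.34337796 224.90409156] [-1.79996417e+02 -1.40632453e-03  9.01728716e+01]
```

Emit:
step_arm(linear=[[-0.72,0.29,0],[-0.72,0.29,0],[-0.72,0.29,0],[-0.72,0.29,0],[-0.72,0.29,0]], turn=[0,0,0,0,0])

```text
time_s: 2.02
ee_pos: [434.1, 22.1, 224.8]
ee_rot: [-180.0, 0.0, 89.9]
force: [-0.7, 0.3, 0.7]
gripper_width: 64.1
gripper_force: 0.0
```

Emit:
step_arm(linear=[[-0.71,0.28,0.25],[-0.71,0.28,0.25],[-0.71,0.28,0.25],[-0.71,0.28,0.25],[-0.71,0.28,0.25],[-0.71,0.28,0.25],[-0.71,0.28,0.25]], turn=[0,0,0,0,0,0,0])

```text
time_s: 2.9
ee_pos: [517.2, -187.3, 150.6]
ee_rot: [180.0, -0.0, 90.1]
force: [-0.3, 0.1, 0.3]
gripper_width: 63.8
gripper_force: 0.0
```

Run:
```python
from h import *
t=cams.grab_frame("top");s=cams.grab_frame("side")
print(ray(t,334.3,140.9,22),ray(t,337.8,223.5,22))
c=np.vstack([cv2.resize(t["color"][130:260,270:400],None,fx=2.3,fy=2.3,interpolation=2),cv2.resize(s["color"][220:350,200:330],None,fx=2.3,fy=2.3,interpolation=2)])
cv2.imwrite("pics/c2.png",c)
print(env.state()["ee_pos"],env.state()["ee_rot"],env.state()["time_s"],env.state()["gripper_width"])
```

```text
[ 747.9687829  -195.97897637   22.        ] [ 554.38443049 -194.44671162   22.        ]
[ 517.24888594 -187.752452    150.66849139] [1.79945594e+02 4.63451004e-03 9.01229166e+01] 3.0 63.73472223625727
```

View pics/c2.png

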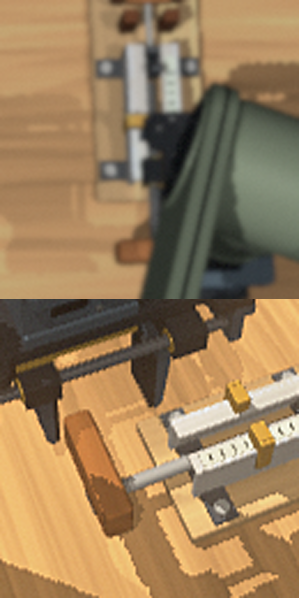

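The top view is mostly blocked by the arm. In the side view the open fingers straddle the handle along x, with the handle at crop (100,470), so I'll descend.

Emit:
step_arm(linear=[[-0.01,0,0.1],[-0.01,0,0.2],[-0.01,0,0.26],[-0.01,0,0.3],[-0.01,0,0.32],[-0.01,0,0.32]], turn=[0,0,0,0,0,0])

```text
time_s: 3.75
ee_pos: [517.4, -192.0, 54.1]
ee_rot: [180.0, 0.0, 90.0]
force: [0.4, 0.1, -0.2]
gripper_width: 63.9
gripper_force: 0.0
```

Run:
```python
from h import *
s=cams.grab_frame("side")
c=cv2.resize(s["color"][200:340,200:380],None,fx=3,fy=3,interpolation=2)
cv2.imwrite("pics/c3.png",c)
print(env.state()["ee_pos"],env.state()["force"],env.state()["time_s"])
```

```text
[ 517.61276177 -192.1670447    54.43884451] [ 0.47049812 -0.19069484 -0.1132545 ] 3.8
```

View pics/c3.png

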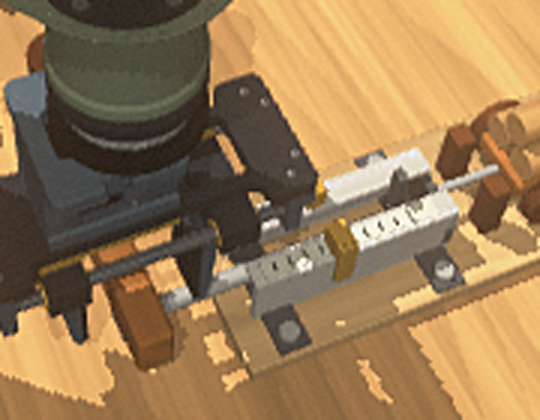

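The fingers are on either side of the handle, the pointer is visible at crop (403,185), and the near jaw is at (342,250). Nothing is touching. Next I'll close the grip.

Emit:
step_arm(linear=[[0,0,0],[0,0,0],[0,0,0],[0,0,0],[0,0,0],[0,0,0]], turn=[0,0,0,0,0,0], fingers=1, force=35)

```text
time_s: 4.55
ee_pos: [514.5, -192.1, 53.8]
ee_rot: [-179.7, -0.0, 90.0]
force: [-6.1, -1.4, 4.3]
gripper_width: 21.6
gripper_force: 35.0
```

Run:
```python
from h import *
s=env.state();print({k:np.round(s[k],1) for k in("time_s","ee_pos","force","gripper_width","gripper_force")})
f=cams.grab_frame("side")
for n,p in(("jawA",(641,-174,66)),("jawB",(641,-211,66)),("ptr tip",(692,-192.5,72)),("ptr base",(692,-192.5,50)),("ptr goal",(641,-192.3,72))):print(n,proj(f,p).round(1))
print(f["color"][252:278,325:345].mean(2).astype(int))
```

```text
{'time_s': np.float64(4.6), 'ee_pos': array([ 514.5, -192.1,   53.8]), 'force': array([-6.1, -1.4,  4.3]), 'gripper_width': np.float64(21.6), 'gripper_force': np.float64(35.0)}
jawA [303.1 259.8]
jawB [312.9 276.5]
ptr tip [333.7 256.9]
ptr base [331.8 263.6]
ptr goal [308.3 266.1]
[[197 186 156  96 206 203 215 224 230 231 219 227 229 222 225 227 193 173
  174 181]
 [194 213 216 212 220 237 219 237 230 219 218 218 225 220 219 219 215 193
  172 186]
 [215 218 229 232 235 225 235 227 227 224 221 220 216 215 217 216 218 216
  172 185]
 [237 217 229 228 227 221 234 233 170 227 222 218 215 217 215 218 220 229
  197 186]
 [232 227 221 225 223 226 186 155 107 183 230 223 216 217 225 228 233 188
  195 183]
 [222 224 219 218 221 234  96 104  98 117 159 229 229 233 189 199 160 129
  159 181]
 [219 216 215 215 225 188  62  93 112 103 103 225 201 164 121 118  83  83
  127 181]
 [216 213 215 218 229 142  66  76 125 117 106 147 120  76  73  76  78  74
   81 187]
 [213 217 220 228 242 111  73  71  95  92  84  72  68  63  65  70  79  74
   98 162]
 [222 226 233 195 188  80  72  79  73  78  76  68  6
[... 693 characters left out ...]
 239 235
  232 236]
 [113  87 156 126 211 214 228 234 237 241 147 175 239 143 231 225 238 235
  233 232]
 [145 208 216 217 223 242 242 237 238 240 224 122 250 226 243 240 235 235
  234 234]
 [216 227 239 238 233 242 169 242 239 235 241 175 171 247 238 235 234 217
  219 227]
 [245 200 244 235 234 241 118 166 244 238 239 234 122 165 196 227 222 244
  228 186]
 [248  87 249 239 234 235 227  47 241 239 238 239 225 152 225 237 238 228
  156 127]
 [247 100 168 239 234 235 243 215 241 196 233 237 243 222 198 201 162 142
  111 115]
 [241 223 112 240 238 240 198 243 221 225 235 189 196 154 125 136 110 114
  120 116]
 [238 241 218 239 231 190 231 243 228 198 157 128 133 113 115 113 118 122
  118 119]]
```

Emit:
step_arm(linear=[[0,-0.01,0],[0,-0.025,0],[0,-0.04,0],[0,-0.055,0],[0,-0.07,0],[0,-0.085,0],[0,-0.1,0],[0,-0.115,0],[0,-0.13,0],[0,-0.14,0],[0,-0.15,0],[0,-0.16,0],[0,-0.165,0],[0,-0.17,0],[0,-0.17,0],[0,-0.17,0]], turn=[0,0,0,0,0,0,0,0,0,0,0,0,0,0,0,0])

```text
time_s: 6.6
ee_pos: [468.2, -192.0, 53.8]
ee_rot: [179.8, 0.0, 90.0]
force: [9.9, 2.8, -7.0]
gripper_width: 22.1
gripper_force: 35.0
```

Run:
```python
from h import *
s=env.state();print({k:np.round(s[k],1) for k in("time_s","ee_pos","force","gripper_width","gripper_force")})
f=cams.grab_frame("side");t=cams.grab_frame("top")
cv2.imwrite("pics/c4.png",np.hstack([cv2.resize(f["color"][235:295,280:350],None,fx=6,fy=6,interpolation=0),cv2.resize(t["color"][130:220,310:365],None,fx=4,fy=4,interpolation=2)]))
```

```text
{'time_s': np.float64(6.6), 'ee_pos': array([ 468.2, -192. ,   53.8]), 'force': array([ 9.9,  2.8, -7. ]), 'gripper_width': np.float64(22.1), 'gripper_force': np.float64(35.0)}
```

View pics/c4.png

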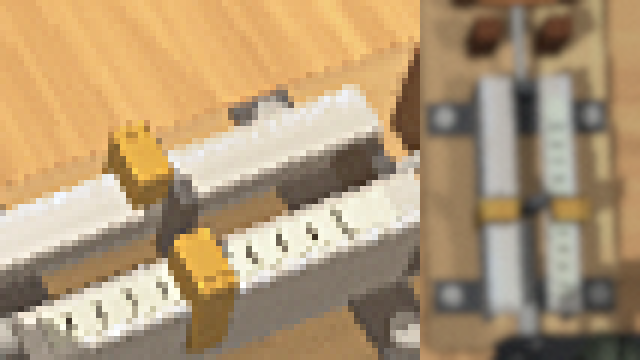

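The top crop shows the pointer between the jaws at (537,204), with the jaw centre line at about y=209, so it needs about 2 mm more pull. I'll nudge it and then hold.

Emit:
step_arm(linear=[[0,-0.004,0],[0,-0.007,0],[0,-0.007,0],[0,-0.007,0],[0,-0.007,0],[0,-0.007,0],[0,-0.007,0],[0,-0.007,0],[0,-0.007,0],[0,-0.007,0],[0,-0.007,0],[0,-0.007,0],[0,-0.007,0],[0,-0.007,0],[0,-0.007,0],[0,-0.007,0],[0,-0.007,0],[0,-0.007,0],[0,-0.007,0],[0,-0.007,0]], turn=[0,0,0,0,0,0,0,0,0,0,0,0,0,0,0,0,0,0,0,0])

```text
time_s: 9.2
ee_pos: [466.3, -192.0, 53.8]
ee_rot: [179.8, 0.0, 90.0]
force: [9.8, 2.2, -6.9]
gripper_width: 21.9
gripper_force: 35.0
```

Run:
```python
from h import *
s=env.state();print({k:np.round(s[k],1) for k in("time_s","ee_pos","force","gripper_width","gripper_force")})
f=cams.grab_frame("side");t=cams.grab_frame("top")
cv2.imwrite("pics/c5.png",np.hstack([cv2.resize(f["color"][235:295,280:350],None,fx=5,fy=5,interpolation=0),cv2.resize(t["color"][160:202,320:360],None,fx=8,fy=7.1429,interpolation=2)]))
```

```text
{'time_s': np.float64(9.2), 'ee_pos': array([ 466.3, -192. ,   53.8]), 'force': array([ 9.8,  2.2, -6.9]), 'gripper_width': np.float64(21.9), 'gripper_force': np.float64(35.0)}
```

View pics/c5.png

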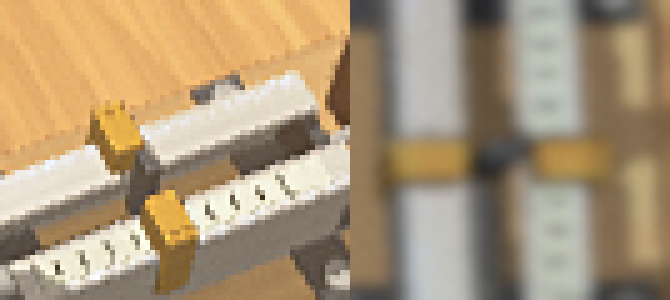

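The top crop shows the pointer at (505,153) and the jaws at about y=157, nearly centred after parallax. I'll nudge it 1 mm more, hold a full two seconds again, then lead it home slowly.

Emit:
step_arm(linear=[[0,-0.004,0],[0,-0.004,0],[0,-0.004,0],[0,-0.004,0],[0,-0.004,0],[0,-0.004,0],[0,-0.004,0],[0,-0.004,0],[0,-0.004,0],[0,-0.004,0],[0,-0.004,0],[0,-0.004,0],[0,-0.004,0],[0,-0.004,0],[0,-0.004,0],[0,-0.004,0],[0,-0.004,0],[0,-0.004,0],[0,-0.004,0],[0,-0.004,0]], turn=[0,0,0,0,0,0,0,0,0,0,0,0,0,0,0,0,0,0,0,0])

```text
time_s: 11.8
ee_pos: [465.1, -192.0, 53.9]
ee_rot: [179.7, 0.0, 90.0]
force: [9.4, 2.6, -7.2]
gripper_width: 21.9
gripper_force: 35.0
```

Emit:
step_arm(linear=[[0,0.005,0],[0,0.015,0],[0,0.025,0],[0,0.035,0],[0,0.045,0],[0,0.055,0],[0,0.065,0],[0,0.075,0],[0,0.085,0],[0,0.095,0],[0,0.105,0],[0,0.115,0],[0,0.125,0],[0,0.135,0],[0,0.145,0],[0,0.155,0],[0,0.165,0],[0,0.17,0],[0,0.175,0],[0,0.18,0]], turn=[0,0,0,0,0,0,0,0,0,0,0,0,0,0,0,0,0,0,0,0])

```text
time_s: 14.3
ee_pos: [514.5, -192.1, 53.8]
ee_rot: [-179.7, -0.0, 90.0]
force: [-7.0, -2.3, 3.0]
gripper_width: 22.0
gripper_force: 35.0
```

Emit:
step_arm(linear=[[0,0,0],[0,0,0],[0,0,0]], turn=[0,0,0])

```text
time_s: 14.68
ee_pos: [514.5, -192.1, 53.8]
ee_rot: [-179.7, -0.0, 90.0]
force: [-5.5, -0.6, 1.1]
gripper_width: 22.1
gripper_force: 35.0
```

The handle is fully home and against its stop. I'll ease off the push, open the gripper and rise.

Emit:
step_arm(linear=[[0,-0.004,0],[0,-0.008,0],[0,-0.008,0]], turn=[0,0,0])

```text
time_s: 15.05
ee_pos: [514.5, -192.1, 53.8]
ee_rot: [-180.0, -0.0, 90.0]
force: [0.4, 0.2, -2.3]
gripper_width: 22.0
gripper_force: 35.0
```

Emit:
step_arm(linear=[[0,0,0],[0,0,0],[0,0,0],[0,0,0],[0,0,0],[0,0,0]], turn=[0,0,0,0,0,0], fingers=-0.4)

```text
time_s: 15.8
ee_pos: [514.5, -192.1, 53.9]
ee_rot: [180.0, -0.0, 90.0]
force: [-0.5, -0.9, 0.3]
gripper_width: 63.8
gripper_force: 0.0
```

Emit:
step_arm(linear=[[0,0,-0.05],[0,0,-0.15],[0,0,-0.25],[0,0,-0.35],[0,0,-0.45],[0,0,-0.5],[0,0,-0.5],[0,0,-0.5]], turn=[0,0,0,0,0,0,0,0])

```text
time_s: 16.8
ee_pos: [513.8, -191.9, 202.8]
ee_rot: [-179.9, -0.1, 90.0]
force: [0.5, -0.7, 0.5]
gripper_width: 63.8
gripper_force: 0.0
```

Run:
```python
from h import *
s=env.state();print({k:np.round(s[k],1) for k in("time_s","ee_pos","force","gripper_width","gripper_force")})
f=cams.grab_frame("side")
cv2.imwrite("pics/c6.png",cv2.resize(f["color"][120:340,150:400],None,fx=2.5,fy=2.5,interpolation=2))
```

```text
{'time_s': np.float64(16.8), 'ee_pos': array([ 513.8, -191.9,  202.8]), 'force': array([ 0.5, -0.7,  0.5]), 'gripper_width': np.float64(63.8), 'gripper_force': np.float64(0.0)}
```

View pics/c6.png

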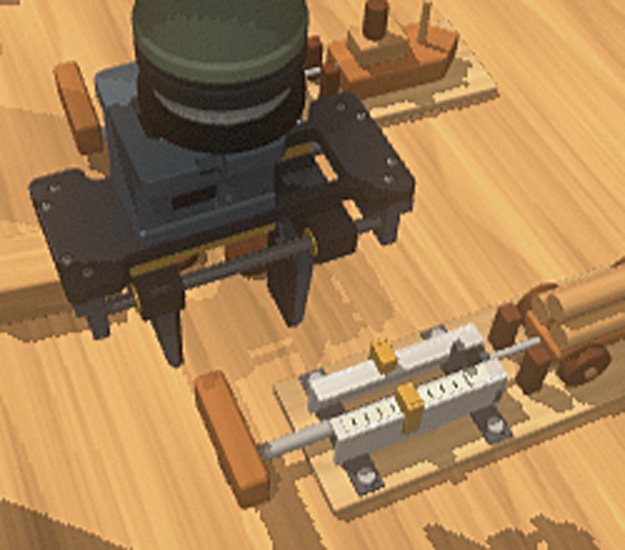

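The handle is home at (233,440), the pointer is back at (460,350), the gripper is clear and the boat's gauge is untouched.

```bash
python3 -c "
from workcell import env
print(env.job_done())"
```

```text
the job is handed in; nothing more can be done
None
```

I drew the truck's gauge until its pointer stood between the clip jaws, held it there for over two seconds, led the handle fully home, released it and handed the job in; the boat's gauge was not touched.

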